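# Fit and lock the chopping blade in the food processor

### The job

Fit the steel chopping blade to the food processor: put it over the drive spindle in the clear bowl, feel for the splines by turning it under light pressure until they line up, and let it slide fully home without forcing it. Then lock it by turning the red knob on top all the way to its tight stop - it has a left-hand thread - and leave it there, let go. Do not disturb the other things standing around.

Things in the scene. Friction and masses are not known exactly. Their poses are not given: they have to be found in the camera images.
- rotor: Chopping blade: grey round hub, two curved steel blades, red locking knob on top; stands upright on the table; 0.25 to 0.42 kg. Origin: centre of the hub's underside, z up the hub. Two 3 mm thick blades reach 84 mm from the axis, one along +x at height 14 mm, one along -x rising from 44 to 54 mm; above 60 mm the hub is bare.
- hub_top (a point): Centre of the flat top of the chopping blade's hub, 130 mm above its underside. The hub is a 52 mm diameter cylinder, a good place to grip it is 10 to 18 mm below this point; the locking knob stands 27 mm above it.
- bore (a point): Lower end of the four inner splines of the hub, on its axis, 2 mm above its underside. The bore is open below, 39 mm across and 100 mm deep. The splines are 40 mm long and 10 mm wide, 27 mm between opposite ones; the first lies 45 degrees from this point's x axis, then every 90 degrees.
- lock_bar (a point): Centre of the red grip bar of the locking knob: bar 44 mm long along this point's x axis, 18 mm wide along its y axis, 22 mm high (11 mm above and below this point). Below the bar is a black disc 40 mm across and 5 mm thick, lying on the hub's top. On the hub's axis, 146 mm above its underside; turns with the knob.
- lock (a joint): Turn of the locking knob relative to the hub, rad: 0 loose stop, 1.2 tight stop (locked when past 1.0). Left-hand thread: it tightens, and this value grows, when the knob turns ANTICLOCKWISE seen from above. It takes about 0.09 N m and starts between 0 and 0.3.
- seat (a point): Top of the steel shoulder round the drive spindle's foot, on its axis, in the middle of the processor's bowl, 65 mm above the table: here the hub's underside rests when fully home. z up. The bowl is clear, 190 mm wide inside; its rim is 90 mm above this point; its handle is at -x and reaches 146 mm from the axis.
- tooth_tops (a point): Top of the spindle's four splines, on its axis, 50 mm above the seat. Teeth 10 mm wide, 36 mm across, 24 mm at the root. Above is a plain nose, 23 mm diameter, 20 mm long, then a 12 mm cone. The spindle's angle is hidden: the hub stops with its splines on these tops and drops 48 mm only when lined up within about 4 degrees (every 90). The spindle yields only to about 0.35 N m.
- motor (a point): Centre of the top of the processor's fixed white motor tower, 160 mm along x, 110 mm along y, 170 mm high, beside the bowl; 168 mm from the spindle's axis.
- kneader: Kneading tool, not to be used: white hub of the same size with two short white plastic arms (75 mm from the axis, 27 mm high) and a grey knob, standing upright. Origin: centre of its underside.
- scale: White kitchen scale with a round pan, 200 x 155 x 34 mm. Origin: centre of its underside.
- jar_a: White jar with yellow lid, 90 mm across, 142 mm tall. Origin: centre of its underside.
- tape_red: Roll of red tape lying flat on the scale, 100 mm across, 48 mm high. Origin: centre of its underside.
- cup: White measuring cup 68 mm across, 40 mm high, with a 75 mm handle along +y. Origin: centre of its underside.

How it is judged:
On the way, in this order (a step that is already met when the one before it is completed fails the run):
1. the chopping blade sits fully home on the drive spindle (horizontal distance between rotor and seat below 0.004 m and z of rotor in the frame of seat below 0.004 m and angle between rotor's own z axis and vertical below 0.06 rad), for 0.2 s.
2. the red locking knob is turned to its tight stop (value of joint lock above 1 rad), for 0.2 s.
At the end, for the whole second after the job is handed in: The chopping blade rests fully home on the spindle (underside within 4 mm of the seat's height and axis, upright within 3.5 degrees), its knob is tightened past 1.0 rad, and it is at rest and let go (all of step 1 and value of joint lock above 1 rad and linear speed of rotor below 0.03 m/s and angular speed of rotor below 0.2 rad/s); the robot touches nothing.
It fails at once if the blade is forced: more than 60 N between it and the food processor (contact force between rotor and processor above 60 N).
It fails at once if something else on the table is moved by more than 30 mm (distance of any of kneader, scale, jar_a, tape_red, cup from where it was at the start of the episode above 0.03 m).
It also fails if it takes over 72 s, if anything falls off the work surface, if the arm or the gripper's body presses on something with over 40 N, if the wrist force passes 120 N, or if a joint passes its speed limit or range.

### The arm

A 7-joint arm with a two-finger parallel gripper is mounted at the origin on the work surface. World frame = base frame: x ahead of the robot, y to its left, z up, the work surface at z = 0. Lengths are in m, angles in rad, forces in N, time in s.
With the tool pointing down it reaches from about 0.425 to 0.925 m from the base axis. Payload 6.8 kg.
Tool frame: the origin (TCP) lies on the front face of the gripper's body, between the roots of the fingers; the fingertips stand 73 mm ahead of it and the grasp point (between the pads) lies 54 mm ahead of it (env.nose_length is the distance from the TCP to the fingertips, in m); z points along the fingers, y is the line along which they close (so a half turn about z gives the same grasp; the last joint's range is limited). The gripper opens to 85 mm and grips with 20 to 120 N. Pads are 22 mm wide; open, the fingers measure 114 mm over their backs; the gripper's body (76 mm by 85 mm) begins 54 mm behind the grasp point. The pads swing forward as they close: fully open they stand 13 mm farther back than shut.
Start: joints at [1.206, 0.477, 0.022, 1.555, -0.011, 1.109, -0.083], TCP at [0.171, -0.653, 0.304] pointing down, gripper open.
Joint ranges: [-2.96, 2.96], [-0.34, 2.1], [-1.41, 1.46], [0.24, 2.44], [-1.37, 4.51], [0.17, 1.92], [-2.96, 2.96]. Speed limits (rad/s): [2.39, 2.39, 3.14, 3.14, 3.14, 3.14, 3.14].

### API

Orientations are given as a unit quaternion [w, x, y, z].
In Python, from cell import env, kin, camera, calibration, job gives the robot as it stands. The module is installed in compiled form; this text tells all that it offers. Calls block until the motion is done:
- env.reach(position, orientation): joint-space move of the TCP to a pose.
- env.movel(position, velocity=0.15, rot=None, stop_force=None): straight line of the TCP; rot=None keeps the orientation; velocity is the mean speed in m/s. With stop_force (N) it stops when the force on the tool has changed by that much, and returns True; else False.
- env.goto_joints(angles): joint-space move.
- env.grip(opening, f_grip=None): finger opening in m; f_grip is the grip in N (None keeps the last); returns when the fingers have stopped.
- env.dwell(seconds).
- kin.inverse_kinematics(position, orientation): joint angles nearest the present ones, or None.
- env.get_state(): the state.
- camera(name): name is "side" or "top"; returns (picture, depth): 480x640x3 uint8, blue, green, red; 480x640 float32, m along the optical axis (not along the pixel's ray), 0 where there is no reading.
- calibration(name): a dict with "fx", "fy", "cx", "cy" (pixels), "k1" (the pictures are not rectified: a ray, as slopes to the right and down, at radius r is drawn at 1 + k1 r^2 times it, then the intrinsics apply), "rvec" (rotation vector, rad) and "tvec" (3), from world to camera coordinates, as OpenCV has them. Camera axes: x right, y down, z forward; pixel columns grow to the right and rows downward; lengths in m; the calibration is good to about 2 mm. A picture is of the moment at which its call begins. calibration takes no time and is no camera call.
A pose or a line that the arm cannot do raises env.PlanningError and nothing moves.
- job.job_done(): hands the job in; it is judged then, once.
The state is a dict: "time": time; "qpos": joint angles; "joint_velocities": joint speeds; "joint_torque": joint torques, N m; "tcp_pos": TCP position; "orientation": TCP orientation; "force": force on the tool from outside, world axes, zero at the start; "torque": the same for the moment, N m; "opening": finger opening in m; "gripper_force": force on a finger pad.
Only numpy, scipy, OpenCV 4.12 (cv2) and the standard library are available. Lean on these libraries where they do the work, as an engineer would, in place of code of your own. Each camera call takes 0.05 s, during which the arm holds its last target. There are 200 camera calls.

## Working session

There is one attempt and no reset: what is moved stays moved. The work goes in short steps, each a Python script; the robot and the scene stay as the last script left them, time stands still between calls to the robot, and variables do not carry over. Pictures are saved under pics/ and viewed, at most 10 in all, crops included, and the job is handed in when it is done.

```bash
mkdir -p pics; cat > h.py <<'E'
import numpy as np, cv2
from cell import env, kin, camera, calibration, job
def cal(n):
    c=calibration(n); K=np.array([[c['fx'],0,c['cx']],[0,c['fy'],c['cy']],[0,0,1.]])
    R=cv2.Rodrigues(np.array(c['rvec'],float))[0]; t=np.array(c['tvec'],float).ravel()
    return K,np.array([c['k1'],0,0,0,0]),R,t
def ray(n,uv):
    K,d,R,t=cal(n); p=cv2.undistortPoints(np.array(uv,float).reshape(-1,1,2),K,d).reshape(-1,2)
    D=np.c_[p,np.ones(len(p))]@R; return -R.T@t,D
def onplane(n,uv,z):
    o,D=ray(n,uv); return o+D*((z-o[2])/D[:,2])[:,None]
def cloud(n,dep):
    v,u=np.nonzero(dep>0); o,D=ray(n,np.c_[u,v]); return o+D*dep[v,u][:,None],u,v
E
python3 - <<'E'
from h import *
for n in('side','top'):
    im,d=camera(n); cv2.imwrite(f'pics/{n}0.png',im); np.save(f'{n}0.npy',d)
    print(n,ray(n,[[320,240]]),calibration(n)['fx'],(d>0).mean())
s=env.get_state();print(s['time'],s['orientation'],s['tcp_pos'])
E
```

```text
side (array([0.10707804, 0.73380831, 0.6919151 ]), array([[ 0.39975804, -0.72104844, -0.56597724]])) 512.0147859590244 0.9960416666666667
top (array([ 0.46979451, -0.01956106,  1.15180637]), array([[ 0.04182757,  0.03155861, -0.99864114]])) 534.5776254142654 0.9960123697916666
0.1 [-8.28490142e-04  9.91764795e-01  1.28069819e-01 -1.64530280e-04] [ 0.17135222 -0.65244918  0.30301173]
```

View pics/top0.png

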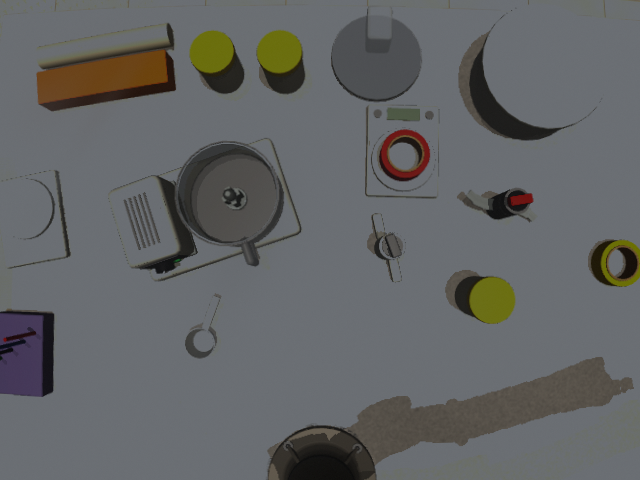

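View pics/side0.png

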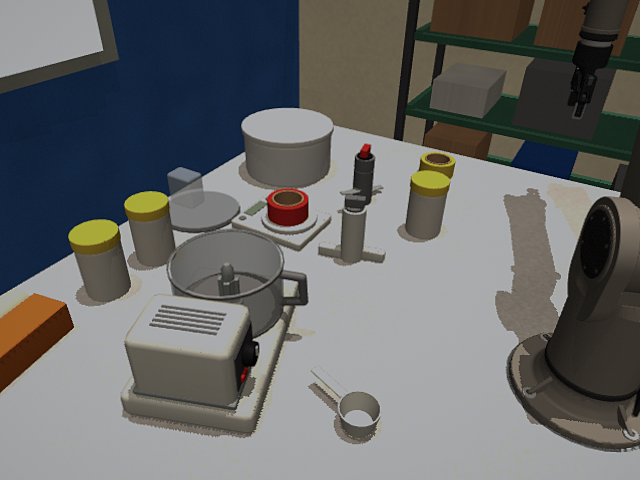

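Top view: rotor's red bar at (520,200), bowl's spindle at (232,196), motor tower at (150,220), kneader at (389,247). Side view: rotor knob at (366,152), spindle tip at (228,268). Now measuring.

```bash
python3 - <<'E'
from h import *
for n in('top','side'):
    im=cv2.imread(f'pics/{n}0.png'); d=np.load(f'{n}0.npy'); P,u,v=cloud(n,d); c=im[v,u].astype(int)
    red=(c[:,2]>110)&(c[:,1]<60)&(c[:,0]<60)
    box=(u>500)&(u<545)&(v>180)&(v<220) if n=='top' else (u>350)&(u<380)&(v>135)&(v<170)
    q=P[red&box]; print(n,'red',len(q),np.percentile(q[:,2],[5,50,95]).round(4))
    m=np.zeros(im.shape[:2],np.uint8); m[v[red&box],u[red&box]]=255
    cs=max(cv2.findContours(m,0,2)[0],key=cv2.contourArea); r=cv2.minAreaRect(cs)
    M=cv2.moments(cs); cen=(M['m10']/M['m00'],M['m01']/M['m00'])
    print(' centroid px',cen,r,'on .150',onplane(n,[cen],.150))
    t=q[q[:,2]>np.percentile(q[:,2],95)-.006]; print(' top pts',t.mean(0),len(t))
    if n=='top':
        b=cv2.boxPoints(r); w=onplane(n,b,.157); print(' corners',w[:,:2].round(4).tolist())
    # hub cloud
    h=(np.hypot(P[:,0]-q[:,0].mean(),P[:,1]-q[:,1].mean())<.1)
    for lo,hi in((.006,.03),(.035,.062),(.122,.136)):
        k=h&(P[:,2]>lo)&(P[:,2]<hi); print('  band',lo,k.sum(),P[k].mean(0).round(4))
    # spindle
    box=(u>215)&(u<250)&(v>180)&(v<212) if n=='top' else (u>215)&(u<240)&(v>258)&(v<300)
    for lo,hi in((.085,.105),(.105,.12),(.12,.134),(.134,.15)):
        k=box&(P[:,2]>lo)&(P[:,2]<hi); 
        if k.sum(): print('  sp',lo,k.sum(),P[k].mean(0).round(4),P[k].min(0).round(4),P[k].max(0).round(4))
    k=(P[:,2]>.146)&(P[:,2]<.162)&(np.hypot(P[:,0]-.55,P[:,1]-.17)<.16)&((u>175)|(n=='side'))
    print('  rim',k.sum(),P[k].min(0),P[k].max(0))
t=cv2.imread('pics/top0.png'); s=cv2.imread('pics/side0.png')
a=[cv2.resize(x,(400,300),interpolation=cv2.INTER_CUBIC) for x in(t[160:240,455:562],t[156:236,180:287],s[135:215,310:417],s[230:330,160:293])]
cv2.imwrite('pics/crop.png',np.vstack([np.hstack(a[:2]),np.hstack(a[2:])]))
E
```

```text
Traceback (most recent call last):
IndexError: index -1 is out of bounds for axis 0 with size 0
```

```bash
cat > m.py <<'E'
from h import *
def go(I,D):
  for n in('top','side'):
    im=I[n]; d=D[n]; P,u,v=cloud(n,d); hs=cv2.cvtColor(im,cv2.COLOR_BGR2HSV)[v,u].astype(int)
    red=((hs[:,0]<8)|(hs[:,0]>172))&(hs[:,1]>150)&(hs[:,2]>60)
    box=(u>500)&(u<545)&(v>180)&(v<220) if n=='top' else (u>350)&(u<380)&(v>135)&(v<170)
    q=P[red&box]; print(n,'red',len(q),np.percentile(q[:,2],[5,50,95]).round(4))
    m=np.zeros(im.shape[:2],np.uint8); m[v[red&box],u[red&box]]=255
    cs=max(cv2.findContours(m,0,2)[0],key=cv2.contourArea); r=cv2.minAreaRect(cs)
    M=cv2.moments(cs); cen=(M['m10']/M['m00'],M['m01']/M['m00'])
    print(' centroid px',cen,r,'on .150',onplane(n,[cen],.150))
    t=q[q[:,2]>np.percentile(q[:,2],95)-.006]; print(' top pts',t.mean(0),len(t))
    if n=='top':
        b=cv2.boxPoints(r); w=onplane(n,b,.157); print(' corners',w[:,:2].round(4).tolist())
    h=(np.hypot(P[:,0]-q[:,0].mean(),P[:,1]-q[:,1].mean())<.1)
    for lo,hi in((.006,.03),(.035,.062),(.122,.136)):
        k=h&(P[:,2]>lo)&(P[:,2]<hi); print('  band',lo,k.sum(),P[k].mean(0).round(4))
    box=(u>215)&(u<250)&(v>180)&(v<212) if n=='top' else (u>215)&(u<240)&(v>258)&(v<300)
    for lo,hi in((.085,.105),(.105,.12),(.12,.134),(.134,.15)):
        k=box&(P[:,2]>lo)&(P[:,2]<hi); 
        if k.sum(): print('  sp',lo,k.sum(),P[k].mean(0).round(4),P[k].min(0).round(4),P[k].max(0).round(4))
    k=(P[:,2]>.146)&(P[:,2]<.162)&(np.hypot(P[:,0]-.55,P[:,1]-.17)<.16)&((u>175)|(n=='side'))
    if k.sum(): print('  rim',k.sum(),P[k].min(0),P[k].max(0))
E
python3 - <<'E'
from m import *
I={n:cv2.imread(f'pics/{n}0.png') for n in('top','side')}; D={n:np.load(f'{n}0.npy') for n in I}
t,s=I['top'],I['side']
a=[cv2.resize(x,(400,300),interpolation=cv2.INTER_CUBIC) for x in(t[160:240,455:562],t[156:236,180:287],s[135:215,310:417],s[230:330,160:293])]
cv2.imwrite('pics/crop.png',np.vstack([np.hstack(a[:2]),np.hstack(a[2:])]))
print(t[195:206:3,520],s[150:156:2,366])
go(I,D)
E
```

```text
[[ 13  15 106]
 [ 18  20 109]
 [ 20  23 109]
 [ 14  14  47]] [[ 31  34 168]
 [ 12  13  80]
 [  9  11  81]]
top red 198 [0.1535 0.1566 0.1596]
 centroid px (521.0323529411764, 199.1254901960784) ((521.0946655273438, 199.06756591796875), (9.04194450378418, 21.536266326904297), 80.53767395019531) on .150 [[ 0.59766724 -0.36804595  0.15      ]]
 top pts [ 0.59690896 -0.36556981  0.15678342] 187
 corners [[0.6014, -0.3438], [0.6093, -0.385], [0.5924, -0.3878], [0.5846, -0.3466]]
  band 0.006 173 [ 0.5837 -0.4096  0.0152]
  band 0.035 371 [ 0.6004 -0.3231  0.051 ]
  band 0.122 318 [ 0.5947 -0.3617  0.1305]
  sp 0.085 42 [0.5934 0.1851 0.0949] [0.5798 0.175  0.085 ] [0.6163 0.2041 0.1041]
  sp 0.105 88 [0.5954 0.1877 0.1139] [0.5801 0.1743 0.1053] [0.6159 0.2084 0.1195]
  sp 0.12 15 [0.5949 0.184  0.1267] [0.5865 0.1809 0.1206] [0.6069 0.1926 0.1339]
  sp 0.134 102 [0.5973 0.1896 0.1421] [0.5872 0.1798 0.1342] [0.609  0.2019 0.1492]
  rim 1382 [0.46552225 0.09113943 0.14602594] [0.69722589 0.28969789 0.16191768]
side red 102 [0.1379 0.1524 0.1589]
 centroid px (364.5389221556886, 150.8882235528942) ((364.7941589355469, 150.8235321044922), (8.731282234191895, 13.824529647827148), 14.03624439239502) on .150 [[ 0.59107435 -0.35759341  0.15      ]]
 top pts [ 0.59148822 -0.36149839  0.15694604] 50
  band 0.006 99 [ 0.5772 -0.3955  0.0181]
  band 0.035 234 [ 0.5908 -0.339   0.051 ]
  band 0.122 146 [ 0.5889 -0.3579  0.13  ]
  sp 0.085 215 [0.6043 0.1786 0.0939] [0.5761 0.103  0.085 ] [0.6718 0.208  0.1048]
  sp 0.105 161 [0.5894 0.1955 0.1123] [0.5765 0.1765 0.1051] [0.6117 0.2086 0.1199]
  sp 0.12 79 [0.5889 0.1958 0.1269] [0.5819 0.1835 0.1202] [0.6004 0.2016 0.1336]
  sp 0.134 109 [0.5882 0.1957 0.1405] [0.5189 0.1805 0.1342] [0.6047 0.2571 0.1497]
  rim 1601 [0.465881   0.08728353 0.14601602] [0.69702436 0.30686109 0.1619893 ]
```

View pics/crop.png

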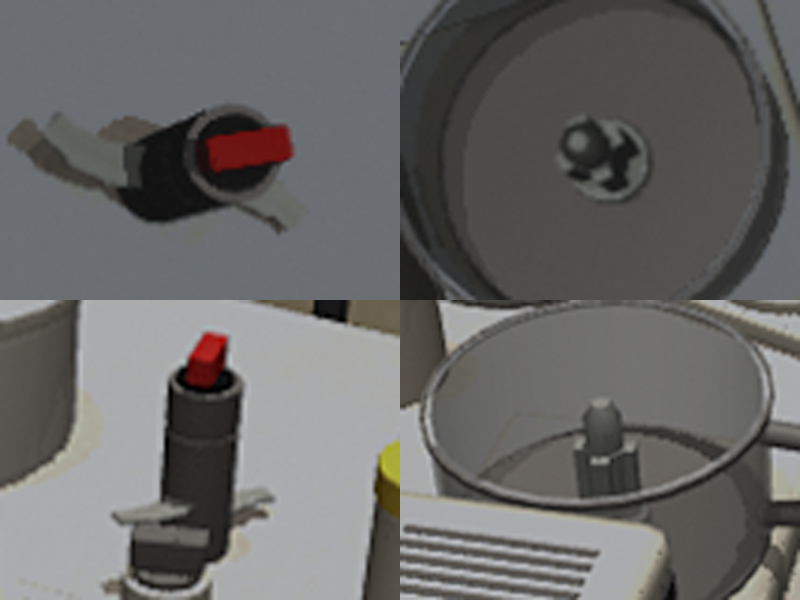

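Crops: the rotor's high blade points to +y (left), low blade to -y, red bar roughly along y; spindle nose and teeth visible in the bowl. Fit circles for the axes.

```bash
python3 - <<'E'
from h import *
from scipy.optimize import least_squares
def fit(q,c0,r0=None):
    f=lambda p: np.hypot(q[:,0]-p[0],q[:,1]-p[1])-(p[2] if r0 is None else r0)
    s=least_squares(f,[*c0,.05][:3 if r0 is None else 2],loss='soft_l1',f_scale=.001); return s.x.round(4),len(q),np.median(abs(s.fun)).round(4)
for n in('top','side'):
    d=np.load(f'{n}0.npy'); P,u,v=cloud(n,d); z=P[:,2]
    r=np.hypot(P[:,0]-.597,P[:,1]-.190); k=(z>.149)&(z<.161)&(r>.088)&(r<.106)
    print(n,'rim',fit(P[k],(.597,.19)),np.median(z[k]))
    r=np.hypot(P[:,0]-.595,P[:,1]-.365*-1*-1)
    r=np.hypot(P[:,0]-.595,P[:,1]+.363)
    k=(z>.07)&(z<.12)&(r<.04); print(n,'hub side R26',fit(P[k],(.595,-.363),.026))
    k=(z>.12)&(z<.1295)&(r<.04); print(n,'hub upper',fit(P[k],(.595,-.363),.026),k.sum())
    k=(z>.127)&(z<.134)&(r<.035); a=P[k]; 
    h=cv2.minEnclosingCircle((a[:,:2]*1000).astype(np.float32)); print(n,'hubtop encl',h)
    r=np.hypot(P[:,0]-.597,P[:,1]-.19); k=(z>.117)&(z<.135)&(r<.018); print(n,'nose R11.5',fit(P[k],(.597,.19),.0115))
    k=(z>.137)&(r<.018); print(n,'cone max z',z[k].max(), P[k][z[k]>.143].mean(0))
E
```

```text
top rim (array([0.5972, 0.191 , 0.0971]), 1169, np.float64(0.0017)) 0.15471032914758287
top hub side R26 (array([ 0.5969, -0.367 ]), 182, np.float64(0.0005))
top hub upper (array([ 0.597 , -0.3674]), 130, np.float64(0.0016)) 130
top hubtop encl ((597.3534545898438, -365.6746826171875), 26.72847557067871)
top nose R11.5 (array([0.5981, 0.1926]), 26, np.float64(0.0005))
top cone max z 0.15102365240975724 [0.59822432 0.19023521 0.14619525]
side rim (array([0.594 , 0.1908, 0.098 ]), 1275, np.float64(0.0016)) 0.1536418163875417
side hub side R26 (array([ 0.5952, -0.3708]), 352, np.float64(0.0013))
side hub upper (array([ 0.5948, -0.3706]), 74, np.float64(0.0013)) 74
side hubtop encl ((593.6181640625, -367.8631591796875), 26.68454360961914)
side nose R11.5 (array([0.595 , 0.1889]), 111, np.float64(0.0007))
side cone max z 0.14794854552633907 [0.59360707 0.19082385 0.14518457]
```

```bash
cat >> h.py <<'E'
def Q(deg):  # tool down, tool x axis at this azimuth
    a=np.radians(deg)/2; return [0,np.cos(a),np.sin(a),0]
def st(m=''):
    s=env.get_state(); print(m,'t%.1f'%s['time'],np.round(s['tcp_pos'],4),'F',np.round(s['force'],1),'T',np.round(s['torque'],2),'op%.4f'%s['opening'],'q7 %.2f'%s['qpos'][6],flush=True); return s
E
python3 - <<'E'
from h import *
print(env.nose_length)
x,y=.596,-.3675
env.grip(.085,f_grip=25)
env.reach([x,y,.27],Q(58)); st()
print(env.movel([x,y,.167],.12,stop_force=12)); st()
env.grip(.03,25); st('g1'); env.grip(.07)
env.reach([x,y,.167],Q(148)); st()
env.grip(.03,80); st('g2')
env.movel([x,y,.20],.06); st('lift')
for n in('side','top'):
    im,d=camera(n); cv2.imwrite(f'pics/{n}1.png',im); np.save(f'{n}1.npy',d)
cv2.imwrite('pics/c1.png',cv2.resize(cv2.imread('pics/side1.png')[80:280,240:500],(780,600)))
E
```

```text
0.0726
 t2.2 [ 0.5947 -0.3696  0.2701] F [0.3 1.3 0.9] T [-0.04  0.04  0.06] op0.0848 q7 -0.20
False
 t3.2 [ 0.5966 -0.3678  0.168 ] F [0.2 0.5 0.1] T [-0.04 -0.04  0.  ] op0.0845 q7 -0.23
g1 t3.6 [ 0.5964 -0.3677  0.1679] F [-1.2 -0.1  5.4] T [ 0.09  0.18 -0.02] op0.0513 q7 -0.23
 t5.2 [ 0.596  -0.3675  0.1669] F [-0.1  0.   1.2] T [-0.03 -0.01 -0.05] op0.0700 q7 1.13
g2 t5.5 [ 0.596  -0.368   0.1674] F [-0.6 -1.4  2.1] T [-0.29  0.23  0.01] op0.0509 q7 1.13
lift t6.2 [ 0.5958 -0.3675  0.1999] F [-0.4 -0.7 -5.1] T [-0.    0.03  0.  ] op0.0504 q7 1.15
```

View pics/c1.png

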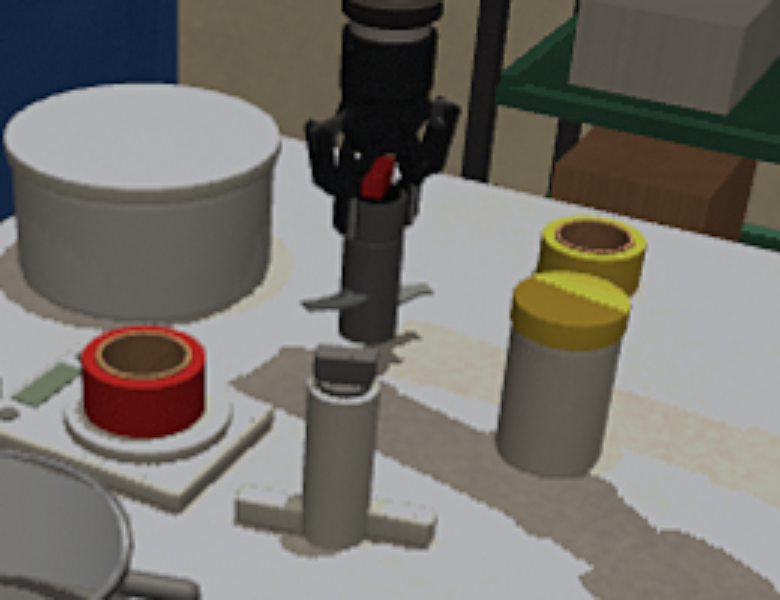

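The rotor hangs upright in the grip, clear of the table. Carry it over the spindle and lower it under light force.

```bash
python3 - <<'E'
from h import *
X,Y=.5962,.1908
env.movel([.596,-.3675,.372],.2)
env.movel([X,Y,.372],.3,rot=Q(148)); st('over')
env.movel([X,Y,.325],.1); env.dwell(.2); st('above nose')
for n in('side','top'):
    im,d=camera(n); cv2.imwrite(f'pics/{n}2.png',im); np.save(f'{n}2.npy',d)
for z in(.31,.295,.27):
    h=env.movel([X,Y,z],.03,stop_force=6); st(f'{z} {h}')
    if h: break
E
```

```text
over t9.3 [0.5966 0.1891 0.3718] F [-0.2 -1.5 -3.9] T [-0.07  0.    0.02] op0.0505 q7 0.32
above nose t10.1 [0.5965 0.1911 0.3259] F [ 0.6 -1.  -4.2] T [ 0.01 -0.02  0.04] op0.0504 q7 0.30
0.31 False t10.8 [0.5962 0.1909 0.31  ] F [ 0.7  0.2 -3.6] T [ 0.03 -0.06  0.  ] op0.0506 q7 0.29
0.295 False t11.5 [0.5962 0.1909 0.295 ] F [-0.2  0.2 -4.4] T [-0.04 -0.02  0.02] op0.0501 q7 0.28
0.27 True t12.1 [0.5964 0.1907 0.2802] F [-1.  -1.4  5.5] T [-0.14  0.27 -0.02] op0.0501 q7 0.27
```

Contact at exactly tooth-top height (0.280). Now the spline search.

```bash
python3 - <<'E'
from h import *
X,Y=.5962,.1908
for i in range(1,21):
    a=148-5*i
    env.movel([X,Y,.2805],.02,rot=Q(a))
    h=env.movel([X,Y,.273],.02,stop_force=5)
    s=st(f'{a} {h}')
    if s['tcp_pos'][2]<.2755 or s['time']>45: break
E
```

```text
143 True t12.5 [0.5963 0.1909 0.2803] F [-1.4 -0.6  5.1] T [-0.11  0.26 -0.01] op0.0503 q7 0.19
138 True t13.0 [0.5963 0.1908 0.2802] F [-0.1 -0.9  4.4] T [-0.07  0.23 -0.02] op0.0505 q7 0.11
133 True t13.4 [0.5962 0.1908 0.2802] F [-0.4 -0.5  4.8] T [-0.1   0.21  0.01] op0.0503 q7 0.03
128 True t13.9 [0.5962 0.1908 0.2802] F [-0.9 -0.2  5.3] T [-0.15  0.21 -0.01] op0.0500 q7 -0.04
123 True t14.3 [0.5962 0.1908 0.2802] F [-0.8 -0.5  5.7] T [-0.1   0.23 -0.04] op0.0502 q7 -0.12
118 True t14.8 [0.5962 0.1908 0.2803] F [-1.  -0.2  4.7] T [-0.13  0.22 -0.11] op0.0502 q7 -0.20
113 True t15.3 [0.5962 0.1909 0.2802] F [-0.9 -0.5  4.4] T [-0.13  0.22 -0.01] op0.0505 q7 -0.28
108 True t15.7 [0.5962 0.1909 0.2802] F [-0.7  0.1  4.7] T [-0.12  0.22 -0.01] op0.0503 q7 -0.36
103 True t16.2 [0.5962 0.1909 0.28  ] F [-0.6 -0.4  4.3] T [-0.16  0.2  -0.02] op0.0504 q7 -0.44
98 True t16.6 [0.5962 0.1908 0.2794] F [-0.3 -0.6  3.2] T [-0.01 -0.05 -0.  ] op0.0505 q7 -0.52
93 False t17.4 [0.5962 0.1907 0.2727] F [ 1.2  0.7 -4.6] T [ 0.15 -0.38  0.03] op0.0507 q7 -0.60
```

```bash
python3 - <<'E'
from h import *
X,Y=.5962,.1908
h=env.movel([X,Y,.2345],.03,stop_force=8); s=st(h)
if not h:
    h=env.movel([X,Y,.227],.015,stop_force=6); st(h)
for n in('side','top'):
    im,d=camera(n); cv2.imwrite(f'pics/{n}3.png',im); np.save(f'{n}3.npy',d)
cv2.imwrite('pics/c3.png',cv2.resize(cv2.imread('pics/side3.png')[160:360,120:380],(780,600)))
E
```

```text
False t18.8 [0.5962 0.1908 0.2345] F [ 1.7  1.  -4.4] T [ 0.12 -0.38  0.02] op0.0503 q7 -0.62
True t19.2 [0.5962 0.1909 0.2323] F [-1.2 -0.6  4.3] T [-0.05  0.12 -0.01] op0.0507 q7 -0.63
```

View pics/c3.png

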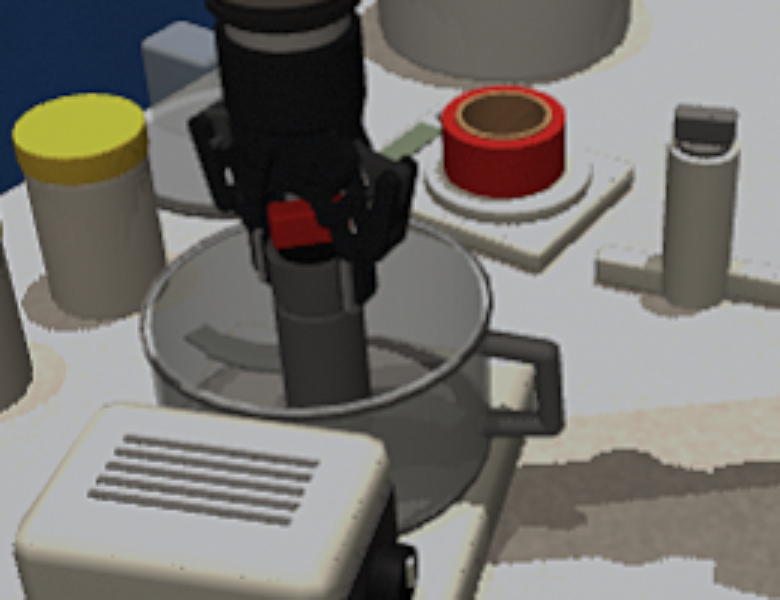

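Home: TCP at 0.2323, 48 mm below the tooth tops, and the picture shows the hub down in the bowl. Release, lift, and check the bar.

```bash
python3 - <<'E'
from h import *
X,Y=.5962,.1908
env.dwell(.2); env.grip(.085); env.movel([X,Y,.31],.12); 
env.reach([X,Y,.33],Q(46)); st()
for n in('side','top'):
    im,d=camera(n); cv2.imwrite(f'pics/{n}4.png',im)
    P,u,v=cloud(n,d); hs=cv2.cvtColor(im,cv2.COLOR_BGR2HSV)[v,u]
    k=((hs[:,0]<8)|(hs[:,0]>172))&(hs[:,1]>150)&(hs[:,2]>40)&(np.hypot(P[:,0]-X,P[:,1]-Y)<.045)
    q=P[k]; print(n,len(q))
    if len(q)>20:
        t=q[q[:,2]>.219]; print(' z95',np.percentile(q[:,2],95),'top mean',t.mean(0).round(4),len(t)); 
        r=cv2.minAreaRect((t[:,:2]*1000).astype(np.float32)); b=cv2.boxPoints(r); e=max((b[1]-b[0],b[2]-b[1]),key=np.linalg.norm)
        print(' rect',r,'az',np.degrees(np.arctan2(e[1],e[0])))
        
cv2.imwrite('pics/c4.png',np.vstack([cv2.resize(cv2.imread('pics/side4.png')[160:320,140:340],(375,300)),cv2.resize(cv2.imread('pics/top4.png')[100:260,130:330],(375,300))]))
E
```

```text
t21.4 [0.5959 0.1908 0.3291] F [ 0.4  0.6 -0.1] T [-0.01  0.03  0.03] op0.0850 q7 -1.32
side 392
 z95 0.2232623936121841 top mean [0.593  0.1923 0.2219] 158
 rect ((593.665771484375, 191.20733642578125), (41.29730224609375, 17.681795120239258), 47.068599700927734) az 47.068565
top 175
 z95 0.22507476466202955 top mean [0.5928 0.1862 0.2241] 160
 rect ((588.44873046875, 180.664306640625), (47.787437438964844, 17.506065368652344), 51.59016799926758) az 51.590206
```

View pics/c4.png

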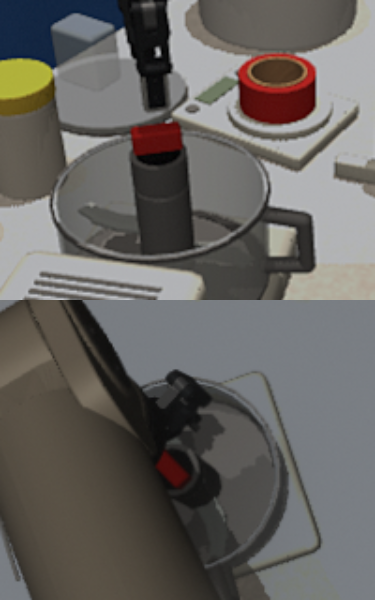

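Blade stands home and upright in the bowl, bar top at 0.222, azimuth about 47°. Grip it and turn anticlockwise.

```bash
python3 - <<'E'
from h import *
X,Y,Z=.5962,.1908,.277
a=47
print(env.movel([X,Y,Z],.1,rot=Q(a),stop_force=8)); st('down')
env.grip(.01,40); s=st('grip'); p=s['tcp_pos']
for i in range(1,19):
    env.movel([X,Y,Z],.02,rot=Q(a+5*i)); s=st(a+5*i)
    if i>3 and abs(s['torque'][2])>.25: break
E
```

```text
False
down t22.2 [0.5964 0.1909 0.2773] F [ 0.2 -0.5 -0.2] T [-0.01  0.03 -0.03] op0.0848 q7 -1.33
grip t22.9 [0.5965 0.1907 0.2774] F [-0.8 -1.6  2.6] T [-0.13  0.04 -0.03] op0.0166 q7 -1.33
52 t23.1 [0.5965 0.1908 0.2774] F [-0.6 -0.8  3.3] T [-0.17 -0.06  0.1 ] op0.0169 q7 -1.25
57 t23.4 [0.5965 0.1908 0.2774] F [ 0.3 -1.   4.2] T [-0.15  0.02  0.11] op0.0170 q7 -1.17
62 t23.6 [0.5964 0.1909 0.2774] F [ 0.4 -0.4  4.6] T [-0.2  -0.03  0.03] op0.0175 q7 -1.09
67 t23.9 [0.5963 0.1909 0.2773] F [ 0.7 -0.7  5.1] T [-0.2   0.02  0.08] op0.0168 q7 -1.02
72 t24.1 [0.5963 0.1909 0.2774] F [-0.2 -0.6  4.9] T [-0.2   0.01  0.08] op0.0172 q7 -0.94
77 t24.4 [0.5963 0.1909 0.2773] F [ 0.3 -1.1  5.2] T [-0.19  0.08  0.12] op0.0168 q7 -0.86
82 t24.6 [0.5962 0.1909 0.2773] F [-0.5 -0.1  5.1] T [-0.16  0.14  0.08] op0.0171 q7 -0.78
87 t24.9 [0.5962 0.191  0.2774] F [-0.6 -0.4  5.5] T [-0.17  0.12  0.07] op0.0170 q7 -0.70
92 t25.1 [0.5961 0.191  0.2774] F [-0.6 -1.   5.5] T [-0.21  0.2   0.12] op0.0169 q7 -0.62
97 t25.4 [0.5961 0.191  0.2774] F [-0.7 -0.8  5.7] T [-0.19  0.23  0.08] op0.0167 q7 -0.54
102 t25.6 [0.596  0.191  0.2774] F [-1.5 -1.4  5.2] T [-0.23  0.29 -0.01] op0.0169 q7 -0.46
107 t25.9 [0.596  0.1909 0.2773] F [-1.8 -0.2  5.8] T [-0.25  0.31 -0.05] op0.0170 q7 -0.38
112 t26.1 [0.596  0.191  0.2774] F [-2.2 -1.8  7.1] T [-0.26  0.37 -0.09] op0.0171 q7 -0.30
117 t26.4 [0.5959 0.1909 0.2773] F [-2.5 -1.1  5.8] T [-0.24  0.4  -0.08] op0.0165 q7 -0.23
122 t26.6 [0.5959 0.1909 0.2773] F [-1.5 -1.   6.7] T [-0.31  0.47 -0.11] op0.0173 q7 -0.15
127 t26.9 [0.5958 0.1909 0.2774] F [-2.3 -0.2  6.7] T [-0.31  0.56 -0.07] op0.0172 q7 -0.07
132 t27.1 [0.5958 0.1908 0.2773] F [-1.4 -0.8  7.7] T [-0.4   0.56 -0.08] op0.0169 q7 0.01
137 t27.4 [0.5958 0.1908 0.2774] F [-1.9 -1.9  7.4] T [-0.38  0.52 -0.06] op0.0169 q7 0.09
```

No clear stop within 90°; release, lift and check the bar's angle against the blade's.

```bash
python3 - <<'E'
from h import *
X,Y=.5962,.1908
env.grip(.085); st('rel'); env.movel([X,Y,.33],.12); env.movel([X-.13,Y-.12,.36],.25); st()
I={}
for n in('side','top'):
    im,d=camera(n); I[n]=im; cv2.imwrite(f'pics/{n}5.png',im)
    P,u,v=cloud(n,d); hs=cv2.cvtColor(im,cv2.COLOR_BGR2HSV)[v,u]
    R=np.hypot(P[:,0]-X,P[:,1]-Y)
    k=((hs[:,0]<8)|(hs[:,0]>172))&(hs[:,1]>150)&(hs[:,2]>40)&(R<.045)
    q=P[k]; t=q[q[:,2]>.219]; print(n,len(t))
    if len(t)>20:
        r=cv2.minAreaRect((t[:,:2]*1000).astype(np.float32)); b=cv2.boxPoints(r); e=max((b[1]-b[0],b[2]-b[1]),key=np.linalg.norm)
        print(' rect',r,'az',np.degrees(np.arctan2(e[1],e[0])))
    for lo,hi in((.074,.084),(.105,.125)):
        k=(P[:,2]>lo)&(P[:,2]<hi)&(R>.035)&(R<.086); q=P[k]; az=np.degrees(np.arctan2(q[:,1]-Y,q[:,0]-X)); print('  blade',lo,len(q),np.histogram(az,np.arange(-180,181,20))[0])
a,b=I['side'][170:320,140:340],I['top'][120:270,130:330]
cv2.imwrite('pics/c5.png',np.hstack([cv2.resize(a,(400,300)),cv2.resize(b,(400,300))]))
E
```

```text
rel t28.0 [0.5962 0.1908 0.2769] F [-0.  -0.3 -0.3] T [0.01 0.01 0.01] op0.0849 q7 0.09
 t29.5 [0.4666 0.0713 0.3599] F [-0.4  0.7 -0.5] T [ 0.07 -0.05 -0.05] op0.0847 q7 0.42
side 151
 rect ((593.110595703125, 191.2733612060547), (16.732585906982422, 41.642391204833984), 44.78348922729492) az -45.21653
  blade 0.074 171 [ 0  0 73 96  2  0  0  0  0  0  0  0  0  0  0  0  0  0]
  blade 0.105 224 [  0   0   0   0   0   0   0   0   0   0   0  90 119  15   0   0   0   0]
top 213
 rect ((596.6534423828125, 190.4779815673828), (16.81865119934082, 42.8463020324707), 46.029170989990234) az -43.97083
  blade 0.074 83 [ 0  0 14 60  9  0  0  0  0  0  0  0  0  0  0  0  0  0]
  blade 0.105 190 [  0   0   0   0   0   0   0   0   0   0   0 101  88   1   0   0   0   0]
```

View pics/c5.png

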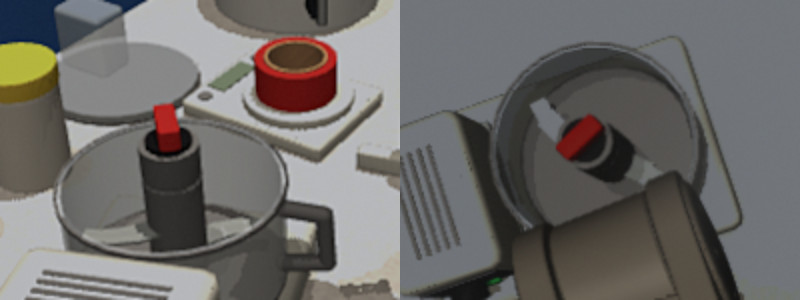

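Blade seems to have turned along (spindle yielding). Measure blade azimuth in the stored frames with the same method.

```bash
cat > b.py <<'E'
from h import *
def blades(n,d,X,Y,z0):
    P,u,v=cloud(n,d); R=np.hypot(P[:,0]-X,P[:,1]-Y); o=[]
    for lo,hi in((.008,.021),(.042,.062)):
        k=(P[:,2]-z0>lo)&(P[:,2]-z0<hi)&(R>.035)&(R<.088); q=P[k]
        c=q.mean(0) if k.sum() else [np.nan]*2
        # angle per radius bin
        f=[]
        for r in(.045,.06,.075):
            kk=k&(abs(R-r)<.008); p=P[kk]; f.append((int(kk.sum()),round(float(np.degrees(np.angle(np.sum((p[:,0]-X)+1j*(p[:,1]-Y))))),1)))
        o.append(f)
    return o
E
python3 - <<'E'
from b import *
for n in('top','side'):
    print(n,0,blades(n,np.load(f'{n}0.npy'),.596,-.3675,0))
    print(n,2,blades(n,np.load(f'{n}2.npy'),.5962,.1908,.325-.167),)
    print(n,3,blades(n,np.load(f'{n}3.npy'),.5962,.1908,.065))
    im,d=camera(n); np.save(f'{n}6.npy',d); print(n,'now',blades(n,d,.5962,.1908,.065))
E
```

```text
top 0 [[(5, -106.5), (58, -100.8), (66, -103.4)], [(93, 85.1), (86, 81.4), (62, 76.4)]]
top 2 [[(109, -91.2), (105, -96.7), (76, -102.0)], [(0, 0.0), (0, 0.0), (0, 0.0)]]
top 3 [[(0, 0.0), (0, 0.0), (0, 0.0)], [(0, 0.0), (0, 0.0), (0, 0.0)]]
top now [[(70, -110.4), (5, -107.0), (0, 0.0)], [(27, 66.1), (92, 61.8), (77, 56.8)]]
side 0 [[(5, -110.2), (18, -104.5), (25, -104.5)], [(26, 89.3), (29, 82.9), (21, 77.5)]]
side 2 [[(63, -99.9), (78, -99.7), (61, -104.5)], [(95, 87.1), (90, 81.9), (82, 77.6)]]
side 3 [[(11, -133.5), (0, 0.0), (0, 0.0)], [(89, 31.4), (85, 27.4), (64, 21.7)]]
side now [[(79, -117.2), (64, -118.4), (27, -118.4)], [(93, 67.3), (89, 62.6), (44, 56.1)]]
```

High blade: 22° at seating, 56.5° now; bar turned 88°, so the knob turned ~53° relative to the hub and then hub and spindle followed, which fits the stop. Confirm with another 25° turn: at the stop, bar and blade must move equally.

```bash
python3 - <<'E'
from b import *
X,Y,Z=.5962,.1908,.277
env.movel([X,Y,.33],.25,rot=Q(136)); print(env.movel([X,Y,Z],.1,stop_force=8))
env.grip(.01,40); st('grip')
for a in range(141,162,5):
    env.movel([X,Y,Z],.02,rot=Q(a)); st(a)
env.dwell(.3); st('held')
env.grip(.085); env.movel([X,Y,.33],.12); env.movel([X-.13,Y-.12,.36],.25); st()
for n in('side','top'):
    im,d=camera(n); cv2.imwrite(f'pics/{n}7.png',im)
    P,u,v=cloud(n,d); hs=cv2.cvtColor(im,cv2.COLOR_BGR2HSV)[v,u]; R=np.hypot(P[:,0]-X,P[:,1]-Y)
    k=((hs[:,0]<8)|(hs[:,0]>172))&(hs[:,1]>150)&(hs[:,2]>40)&(R<.045)&(P[:,2]>.219); t=P[k]
    r=cv2.minAreaRect((t[:,:2]*1000).astype(np.float32)); b=cv2.boxPoints(r); e=max((b[1]-b[0],b[2]-b[1]),key=np.linalg.norm)
    print(n,r,'az',np.degrees(np.arctan2(e[1],e[0])),'z',np.median(t[:,2]),blades(n,d,X,Y,.065))
E
```

```text
False
grip t31.9 [0.5962 0.1907 0.2773] F [-1.8 -1.7  3.3] T [-0.25  0.34 -0.12] op0.0167 q7 0.07
141 t32.1 [0.5963 0.1907 0.2773] F [-1.5 -1.5  5.6] T [-0.38  0.46 -0.08] op0.0168 q7 0.15
146 t32.4 [0.5962 0.1907 0.2773] F [-2.2 -1.1  5.1] T [-0.45  0.51 -0.17] op0.0172 q7 0.22
151 t32.6 [0.5962 0.1907 0.2773] F [-2.7 -1.6  4.5] T [-0.38  0.58 -0.06] op0.0173 q7 0.30
156 t32.9 [0.5962 0.1907 0.2773] F [-1.4 -1.6  5.6] T [-0.45  0.56 -0.12] op0.0170 q7 0.38
161 t33.1 [0.5962 0.1907 0.2773] F [-2.6 -2.4  5.8] T [-0.48  0.62 -0.1 ] op0.0172 q7 0.46
held t33.4 [0.5962 0.1907 0.2773] F [-2.5 -0.8  4.8] T [-0.46  0.57 -0.1 ] op0.0171 q7 0.46
 t35.5 [0.4665 0.0711 0.3599] F [ 0.9 -0.6 -0.2] T [ 0.01 -0.    0.  ] op0.0850 q7 0.80
side ((593.2839965820312, 190.7420654296875), (17.162744522094727, 41.79669952392578), 69.58221435546875) az -20.417793 z 0.2220757536574313 [[(50, -99.0), (71, -96.2), (59, -100.4)], [(90, 92.4), (33, 83.9), (0, 0.0)]]
top ((597.1326293945312, 190.40672302246094), (18.461505889892578, 42.52797317504883), 69.4857406616211) az -20.514277 z 0.22172181040321315 [[(92, -88.1), (78, -91.3), (57, -97.3)], [(62, 91.7), (92, 85.7), (78, 81.2)]]
```

Bar and blade both turned by 24.5°, so the knob is at its tight stop. The bar's height is unchanged, so the blade is still home, and the gripper is clear.

```bash
python3 -c "
from h import *
env.dwell(.3); print(job.job_done()); st()"
```

```text
the job is handed in; nothing more can be done
None
the job is handed in; nothing more can be done
```

The blade is fully home on the spindle, its knob is turned to the tight stop and let go, and I handed the job in after about 36 s of the 72 s; no verdict was returned, and I did not re-measure the other objects.

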